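# Set out the bench for smear staining

### The arm

A 7-joint arm with a two-finger parallel gripper is mounted at the origin on a cart in front of the work surface, level with it; the furniture and walls round the work are solid. World frame = base frame: x ahead of the robot, y to its left, z up, the work surface at z = 0. Lengths are in m, angles in rad, forces in N, time in s.
With the tool pointing down it reaches from about 0.4 to 0.875 m from the base axis. Payload 6.5 kg.
Tool frame: the origin (TCP) lies midway between the tips of the shut fingers; the grasp point (between the pads) lies 19 mm behind it (r.pinch_z is the distance from the TCP to the grasp point, in m); z points along the fingers, y is the line along which they close (so a half turn about z gives the same grasp; the last joint's range is limited). The gripper opens to 85 mm and grips with 20 to 120 N. Pads are 22 mm wide; open, the fingers measure 114 mm over their backs; the gripper's body (76 mm by 85 mm) begins 54 mm behind the grasp point. The pads swing forward as they close: fully open they stand 13 mm farther back than shut.
Start: joints at [-1.285, 0.536, -0.004, 1.538, 0.003, 1.067, -0.071], TCP at [0.224, 0.61, 0.231] pointing down, gripper open.
Joint ranges: [-2.7, 2.7], [-0.37, 2.16], [-1.27, 1.26], [0.24, 2.4], [-1.31, 4.45], [0.19, 1.91], [-2.76, 2.76]. Speed limits (rad/s): [2.39, 2.39, 3.14, 3.14, 3.14, 3.14, 3.14].

### API

Orientations are given as a rotation vector (axis times angle).
In Python, from rig import r gives the robot as it stands.
- The arm moves only by the tool jog_arm, never from a script. Its argument "rows" is a list of rows, each an object of numbers: "dx", "dy", "dz": the shift along the tool's x, y, z in cm; "ax", "ay", "az": the turn, a rotation vector about the tool's x, y, z in degrees; "fingers": the closure, from -1 (fully open) to 1 (shut). A call has 1 to 5 rows; each row is the pose to reach, as a shift and turn from the pose commanded when the call began, along the tool's axes at that moment; what a row does not reach only later rows make up. A row lasts 1/8 s, in which the tool goes at most 62.5 mm and 10.7 degrees, less where a joint would pass 70% of its speed; a pose out of reach is approached as far as the arm can. A call with a gripper value outside its range is refused whole. The fingers move at their own pace and stop on an object; the grip force is fixed at half the most. Time passes only in rows, so rows that repeat a pose let the fingers close. It gives the time, the measured TCP pose, the force, the opening and the grip force at its end, in the units of the state.
- r.get_state(): the state, without advancing time (a new reading comes with each control period).
- r.capture(name): name is "scene" or "top" or "wrist"; returns a dict with "frame" (420x560x3 uint8, red, green, blue), "z_map" (420x560 float32, m along the optical axis (not along the pixel's ray), 0 where there is no reading), "intrinsics" (3x3 intrinsics, pixels), "dist" ([k1, k2, p1, p2, k3] as OpenCV has them; the pictures are not rectified), "origin" and "orientation" of the camera in the world; the wrist camera has in their place "T_tool_cam" (4x4, takes a point from camera to tool coordinates, whose origin is the TCP and whose axes are the flange's). Camera axes: x right, y down, z forward; pixel columns grow to the right and rows downward; lengths in m; the calibration is good to about 2 mm. A picture is of the moment at which its call begins: read the wrist's pose just before it.
- r.hand_in(): hands the job in; it is judged then, once.
The state is a dict: "clock": time; "joint_pos": joint angles; "qd": joint speeds; "effort": joint torques, N m; "position": TCP position; "tcp_rot": TCP orientation; "force": force on the tool from outside, world axes, zero at the start; "torque": the same for the moment, N m; "gripper_width": opening from 0.0 (shut) to 1.0 (fully open); "grip_force": force on a finger pad.
Only numpy, scipy, OpenCV 4.12 (cv2) and the standard library are available. Lean on these libraries where they do the work, as an engineer would, in place of code of your own. Each camera call takes 0.05 s, during which the arm holds its last target. There are 200 camera calls.

### The job

Set out the staining place, everything upright: the spirit burner on the middle of the square grey heat plate, the specimen cup on the middle of the closed black log book, and the conical flask on the bench exactly midway between those two, in line with them. Stand the dropper bottle on the bench beside the middle of the slide box's right-hand side (right as seen from the robot), with about 2 cm of clear gap to the box. Leave the small screw-cap bottle and the petri dish where they are, and let go of everything.

Things in the scene. Friction and masses are not known exactly. Their poses are not given: they have to be found in the camera images.
- burner_mid (a point): spirit burner: round glass body 69 mm wide, up to 52 mm high, narrowing to a plain cylindrical white cap 32 mm wide from 52 to 81 mm above its foot (grasp the cap); 170 g. The point is on its axis, 40.5 mm above its foot. Loose; one of four in the front row, on centres about 95 mm apart.
- cup_mid (a point): specimen cup with a wide ribbed screw lid, round, 62 mm wide, 68 mm high (grasp it across the lid); 60 g; the lid does not come off. The point is on its axis, 34 mm above its foot. Loose; one of four in the front row, on centres about 95 mm apart.
- flask_mid (a point): conical flask: 62 mm wide at the foot, narrowing up to 70 mm, then a straight neck 27 mm wide from 70 to 102 mm above the foot (grasp the neck); 90 g. The point is on its axis, 51 mm above its foot. Loose; one of four in the front row, on centres about 95 mm apart.
- dropper_mid (a point): dropper bottle: slim brown body 33 mm wide up to 62 mm or so, a black collar 24 mm wide from 62 to 77 mm (grasp here), then a rubber bulb 13 mm wide up to 102 mm; 70 g. The point is on its axis, 51 mm above its foot. Loose; one of four in the front row, on centres about 95 mm apart.
- small_bottle_mid (a point): small brown reagent bottle with a wide screw cap, 44 mm wide, 89 mm high, no bulb: a bystander, standing to the left of the slide box. Do not move it. The point is on its axis, 44.5 mm above its foot. Loose.
- dish_mid (a point): petri dish with lid, 92 mm wide, 15 mm high, lying at the right, beyond the plate or book: a bystander. Do not move it. The point is its centre, 7.5 mm up. Loose and light.
- plate_mid (a point): square grey heat-proof plate with a narrow dark rim, 110 x 110 x 8 mm, fixed on the bench. The point is the middle of its upper face; x and y run along its sides, z up.
- book_mid (a point): closed log book with a black cover, lying flat, 146 x 103 mm, upper face 12 mm above the bench, fixed; about 250 mm from the plate, on its left or on its right. The point is the middle of its upper face; x runs along its long side, y along its short side, z up.
- box_mid (a point): closed green slide box with a hinged lid, 86 mm deep (x) by 100 mm wide (y), 36 mm high, fixed. The point is the centre of the box, 18 mm above the bench; its x points away from the robot, its y to the left: the right-hand side lies 50 mm along -y from the point.

How it is judged:
By the outcome, as a careful person would: the job done as asked, in the order asked, and still so for the second after the job is handed in, with the robot touching nothing.
It also fails if it takes over 88 s, if anything falls off the work surface, if the arm or the gripper's body presses on something with over 40 N, if the wrist force passes 120 N, or if a joint passes its speed limit or range.

## Working session

There is one attempt and no reset: what is moved stays moved. The work goes in short steps, Python scripts to look and compute and a tool call to move; the robot and the scene stay as the last step left them, time stands still between calls to the robot, and variables do not carry over. Pictures are saved under pics/ and viewed, at most 14 in all, crops included, and the job is handed in when it is done.

Besides the shell and the picture viewer there is one more tool, called after "Emit:" as name(argument=value, ...) on one line, values as JSON. jog_arm: Moves the arm, as the interface text tells. Its arguments: {"type":"object","properties":{"rows":{"type":"array","items":{"type":"object","properties":{"dx":{"type":"number"},"dy":{"type":"number"},"dz":{"type":"number"},"ax":{"type":"number"},"ay":{"type":"number"},"az":{"type":"number"},"fingers":{"type":"number"}}}}},"required":["rows"]}

```bash
ls; mkdir -p pics; python3 - <<'E'
from rig import r
import cv2,pickle,numpy as np
s=r.get_state();print(s['clock'],s['position'],s['tcp_rot'])
d={}
for n in("scene","top"):
    c=r.capture(n);d[n]=c;cv2.imwrite(f'pics/{n}0.png',cv2.resize(c['frame'][:,:,::-1],(784,588)))
    print(n,c['origin'],c['orientation'])
pickle.dump(d,open('cap0.pkl','wb'))
E
```

```text
pics
0.0 [0.2237668  0.60957605 0.23038494] [-5.49517467e-01 -3.09299297e+00  2.81357426e-03]
scene [0.16596756 0.36423755 0.94358461] [-0.98059344  2.66758904 -0.79624586]
top [ 0.2179666  -0.07645679  1.42319178] [-2.15716661  2.04354164 -0.22624094]
```

View pics/top0.png

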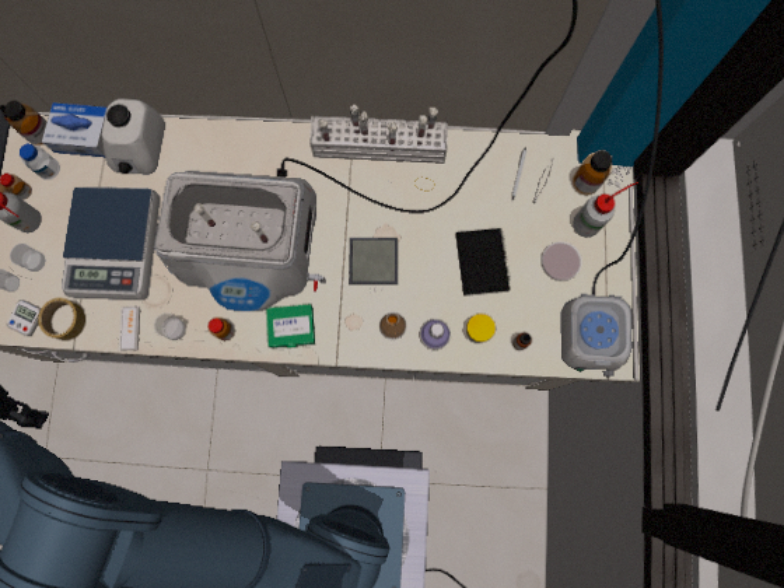

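View pics/scene0.png

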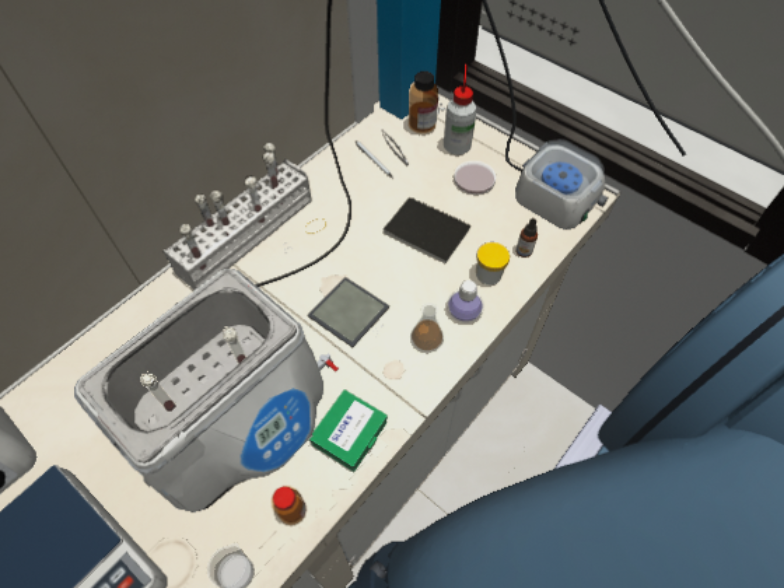

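The top view (784 px scale) shows the row, left to right: flask (392,325), burner (435,333), cup (481,327), dropper (521,340). Plate is at (373,260), book (483,262), box (291,327), dish (561,262) and small bottle (219,328).

```bash
cat > h.py <<'E'
import numpy as np,cv2
from scipy.spatial.transform import Rotation as R
def cloud(c,T=None):
    K,d=c['intrinsics'],np.array(c['dist'],float)
    h,w=c['z_map'].shape
    v,u=np.mgrid[:h,:w]
    p=cv2.undistortPoints(np.stack([u,v],-1).reshape(-1,1,2).astype(float),K,d).reshape(h,w,2)
    z=c['z_map'][...,None]
    P=np.concatenate([p*z,z],-1)
    if T is None:
        o=np.array(c['orientation']); M=o if o.shape==(3,3) else R.from_rotvec(o).as_matrix(); t=np.array(c['origin'])
    else: M,t=T[:3,:3],T[:3,3]
    P=P@M.T+t; P[c['z_map']<=0]=np.nan
    return P
def circ(xy):
    (x,y),rad=cv2.minEnclosingCircle(xy.astype(np.float32)); return x,y,rad
def rect(xy):
    return cv2.minAreaRect(xy.astype(np.float32))
E
python3 - <<'E'
import pickle,numpy as np
from h import *
d=pickle.load(open('cap0.pkl','rb'));c=d['top'];P=cloud(c);F=c['frame'].astype(int)
s=560/784
np.set_printoptions(precision=4,suppress=True)
for n,(u,v) in dict(flask=(392,325),burner=(435,333),cup=(481,327),drop=(521,340),plate=(373,260),book=(483,262),box=(291,327),dish=(561,262),sb=(219,328),bench=(420,285)).items():
    p=P[int(v*s),int(u*s)];print(n,p)
    if n in('plate','book','box','dish','sb','flask','burner','cup','drop'):
        near=np.hypot(P[...,0]-p[0],P[...,1]-p[1])<(.1 if n in('book','plate','box') else .042)
        D=d['scene'];Q=cloud(D);nq=np.hypot(Q[...,0]-p[0],Q[...,1]-p[1])<(.1 if n in('book','plate','box') else .042)
        if n in('plate','book','box'):
            lo={'plate':.005,'book':.008,'box':.03}[n];hi={'plate':.016,'book':.02,'box':.045}[n]
            for A,m in((P,near),(Q,nq)):
                m=m&(A[...,2]>lo)&(A[...,2]<hi); q=A[m]
                print('  ',len(q),q[:,2].mean(),rect(q[:,:2]),np.median(q[:,:2],0))
        else:
            for A,m in((P,near),(Q,nq)):
                zt=np.nanpercentile(A[m][:,2],99.5)
                q=A[m&(A[...,2]>zt-.008)&(A[...,2]<zt+.004)]
                print('  top',len(q),zt,np.array(circ(q[:,:2])),q.mean(0))
E
```

```text
flask [ 0.4411 -0.0644  0.1056]
  top 34 0.10518544203531087 [ 0.4555 -0.0639  0.0146] [ 0.457  -0.0649  0.1022]
  top 57 0.10234206876302324 [ 0.4566 -0.0663  0.015 ] [ 0.4577 -0.0683  0.0998]
burner [ 0.434  -0.1523  0.0882]
  top 67 0.08666566661933897 [ 0.4398 -0.158   0.0145] [ 0.4401 -0.1581  0.0826]
  top 98 0.08361701192629309 [ 0.4396 -0.1585  0.0155] [ 0.4389 -0.1577  0.0806]
cup [ 0.454  -0.2506  0.07  ]
  top 233 0.07433987163609532 [ 0.4515 -0.2523  0.0302] [ 0.4519 -0.2519  0.0692]
  top 360 0.07104771657040129 [ 0.4503 -0.2532  0.0319] [ 0.4508 -0.2522  0.0675]
drop [ 0.4309 -0.3365  0.0743]
  top 19 0.10058439042947383 [ 0.4336 -0.3435  0.0065] [ 0.4337 -0.344   0.0982]
  top 21 0.09844793471074446 [ 0.4314 -0.3465  0.0066] [ 0.4311 -0.3453  0.0958]
plate [ 0.6069 -0.011   0.0035]
   1149 0.008854471660617718 ((0.6113731861114502, -0.013861924409866333), (0.18249881267547607, 0.18769444525241852), 17.57279396057129) [ 0.6017 -0.0121]
   1454 0.008087650258604256 ((0.6173790693283081, -0.015239972621202469), (0.14336390793323517, 0.11468745023012161), 1.092849254608154
[... 393 characters left out ...]
 0.036414286635826125 ((0.458851158618927, 0.16301344335079193), (0.1299889236688614, 0.10175986588001251), 8.324511528015137) [0.4395 0.1586]
   1664 0.035228096078012625 ((0.44925618171691895, 0.15897774696350098), (0.11279554665088654, 0.1004561334848404), 8.124011993408203) [0.4387 0.1592]
dish [ 0.6215 -0.4363  0.0117]
  top 335 0.022296721412859585 [ 0.6213 -0.4366  0.0418] [ 0.6212 -0.4364  0.0171]
  top 429 0.020041053723585178 [ 0.6217 -0.4368  0.042 ] [ 0.621  -0.4364  0.0156]
sb [0.4176 0.2987 0.0898]
  top 86 0.09363405085166064 [0.4245 0.3071 0.0163] [0.424  0.3069 0.0901]
  top 196 0.09027528164225423 [0.4225 0.3061 0.0154] [0.422  0.3062 0.0877]
bench [ 0.5548 -0.1215  0.0004]
```

```bash
python3 - <<'E'
import pickle,numpy as np
from h import *
d=pickle.load(open('cap0.pkl','rb'))
G={'plate':((.601,-.013),.008),'book':((.612,-.26),.012),'box':((.439,.159),.036)}
for cam in('top','scene'):
    c=d[cam];P=cloud(c);F=c['frame'].astype(int);o=np.array(c['origin'])
    mx,mn=F.max(-1),F.min(-1)
    for n,(xy,h) in G.items():
        t=(h-o[2])/(P[...,2]-o[2]); Q=o+(P-o)*t[...,None]
        near=np.hypot(Q[...,0]-xy[0],Q[...,1]-xy[1])<.105
        col={'plate':(mx<150)&(mx-mn<35),'book':mx<70,'box':(mx-mn>40)&(F[...,1]==mx)}[n]
        m=(near&col&np.isfinite(Q[...,2])).astype(np.uint8)
        if n=='box': m&=(P[...,2]>.026).astype(np.uint8); m=cv2.morphologyEx(m,cv2.MORPH_CLOSE,np.ones((25,25)))
        m=cv2.morphologyEx(m,cv2.MORPH_OPEN,np.ones((5,5)))
        k,l,st,ce=cv2.connectedComponentsWithStats(m);i=1+st[1:,4].argmax()
        ok=(l==i)&np.isfinite(Q[...,2])
        q=Q[ok][:,:2];print(cam,n,len(q),q.mean(0).round(4),rect(q))
E
```

```text
top plate 1196 [ 0.6011 -0.0129] ((0.6012925505638123, -0.012655537575483322), (0.10818301886320114, 0.11164000630378723), 3.0844297409057617)
top book 1439 [ 0.6135 -0.2575] ((0.614118754863739, -0.257695734500885), (0.14591670036315918, 0.10404611378908157), 8.722427368164062)
top box 905 [0.439  0.1583] ((0.43900179862976074, 0.15774177014827728), (0.08923710882663727, 0.09781894087791443), 5.401048183441162)
scene plate 1492 [ 0.5998 -0.0123] ((0.5996272563934326, -0.01347476989030838), (0.1105576753616333, 0.11131841689348221), 3.0837554931640625)
scene book 1366 [ 0.6101 -0.2599] ((0.6111294627189636, -0.26096782088279724), (0.1456838995218277, 0.10365220904350281), 8.999336242675781)
scene box 1657 [0.4376 0.1586] ((0.43631571531295776, 0.15738235414028168), (0.09252335876226425, 0.09993511438369751), 8.28952407836914)
```

Emit:
jog_arm(rows=[{"dz":-3}])

```text
invalid input at $.rows[0]: expected keys dx, dy, dz, ax, ay, az, fingers
```

Emit:
jog_arm(rows=[{"dx":-5,"dy":-3.3,"dz":-3,"ax":0,"ay":0,"az":10,"fingers":-1},{"dx":-10,"dy":-6.6,"dz":-6,"ax":0,"ay":0,"az":20,"fingers":-1},{"dx":-15,"dy":-10,"dz":-7,"ax":0,"ay":0,"az":30,"fingers":-1},{"dx":-20,"dy":-13.3,"dz":-7,"ax":0,"ay":0,"az":40,"fingers":-1},{"dx":-25,"dy":-16.6,"dz":-7,"ax":0,"ay":0,"az":49.8,"fingers":-1}])

```text
clock: 0.72
position: [0.4011, 0.3681, 0.3015]
tcp_rot: [-1.808, -2.569, -0.001]
force: [0.7, 0.5, 0.3]
gripper_width: 1.001
grip_force: 0.0
```

Emit:
jog_arm(rows=[{"dx":-5.3,"dy":-1.1,"dz":0,"ax":0,"ay":0,"az":5,"fingers":-1},{"dx":-10.6,"dy":-2.2,"dz":0,"ax":0,"ay":0,"az":10,"fingers":-1},{"dx":-16,"dy":-3.3,"dz":0,"ax":0,"ay":0,"az":15,"fingers":-1},{"dx":-21.3,"dy":-4.3,"dz":0,"ax":0,"ay":0,"az":20,"fingers":-1},{"dx":-26.6,"dy":-5.4,"dz":0,"ax":0,"ay":0,"az":20,"fingers":-1}])

```text
clock: 1.35
position: [0.4405, 0.0998, 0.3012]
tcp_rot: [-2.221, -2.221, -0.0]
force: [1.9, 1.3, -1.1]
gripper_width: 1.002
grip_force: 0.0
```

```bash
python3 - <<'E'
from rig import r
from h import *
s=r.get_state();c=r.capture('wrist')
print(s['clock'],s['position'],s['tcp_rot'],s['joint_pos'].round(2) if hasattr(s['joint_pos'],'round') else s['joint_pos']);print(c['T_tool_cam'])
cv2.imwrite('pics/w1.png',c['frame'][:,:,::-1])
E
```

```text
1.35 [0.44050588 0.09975929 0.30120859] [-2.22131929e+00 -2.22136121e+00 -1.06571636e-04] [-0.76  0.11  0.48  1.98 -0.06  1.07 -0.26]
[[-1.82660758e-04 -9.53646833e-01 -3.00928039e-01  7.62547940e-02]
 [ 9.99999712e-01 -3.95836970e-04  6.47423778e-04 -3.81372742e-04]
 [-7.36532079e-04 -3.00927834e-01  9.53646631e-01 -1.41573495e-01]
 [ 0.00000000e+00  0.00000000e+00  0.00000000e+00  1.00000000e+00]]
```

View pics/w1.png

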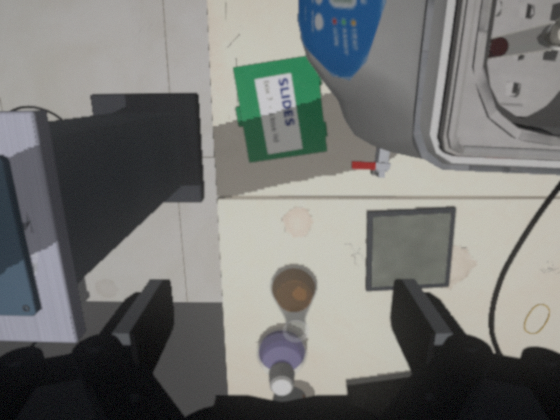

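Emit:
jog_arm(rows=[{"dx":-6,"dy":0,"dz":2,"ax":0,"ay":0,"az":0,"fingers":-1},{"dx":-11,"dy":0,"dz":4,"ax":0,"ay":0,"az":0,"fingers":-1},{"dx":-15,"dy":0,"dz":6,"ax":0,"ay":0,"az":0,"fingers":-1},{"dx":-18,"dy":0,"dz":6,"ax":0,"ay":0,"az":0,"fingers":-1},{"dx":-18,"dy":0,"dz":6,"ax":0,"ay":0,"az":0,"fingers":-1}])

```text
clock: 2.02
position: [0.4403, -0.0806, 0.2411]
tcp_rot: [2.225, 2.217, -0.002]
force: [-0.3, -0.2, -0.0]
gripper_width: 0.998
grip_force: 0.0
```

```bash
cat >> h.py <<'E'
def wrist(r,name=None):
    s=r.get_state();c=r.capture('wrist')
    T=np.eye(4);T[:3,:3]=R.from_rotvec(s['tcp_rot']).as_matrix();T[:3,3]=s['position'];T=T@c['T_tool_cam']
    if name: cv2.imwrite(f'pics/{name}.png',c['frame'][:,:,::-1])
    return s,c,cloud(c,T),T
E
python3 - <<'E'
from rig import r
from h import *
s,c,P,T=wrist(r,'w2')
np.set_printoptions(precision=4,suppress=True)
print(s['clock'],s['position'],'bench z',np.nanmedian(P[...,2][np.abs(P[...,2])<.01]))
for n,xy,h in(('flask',(.456,-.0655),.102),('burner',(.4397,-.158),.081),('cup',(.451,-.2525),.068),('drop',(.4325,-.345),.102)):
    m=np.hypot(P[...,0]-xy[0],P[...,1]-xy[1])<.04
    q=P[m&(P[...,2]>h-.006)&(P[...,2]<h+.004)]
    if len(q)>20: print(n,len(q),np.array(circ(q[:,:2])),q.mean(0))
E
```

```text
2.025 [ 0.4403 -0.0806  0.2411] bench z -0.0009472111278302497
flask 536 [ 0.4545 -0.0653  0.0143] [ 0.4547 -0.066   0.0997]
burner 736 [ 0.4391 -0.1587  0.0147] [ 0.4391 -0.1567  0.0798]
cup 2454 [ 0.4511 -0.2523  0.0313] [ 0.4508 -0.2505  0.0664]
```

Emit:
jog_arm(rows=[{"dx":-4,"dy":0,"dz":2,"ax":0,"ay":0,"az":0,"fingers":-1},{"dx":-7.8,"dy":-0.1,"dz":6,"ax":0,"ay":0,"az":0,"fingers":-1},{"dx":-7.8,"dy":-0.1,"dz":11,"ax":0,"ay":0,"az":0,"fingers":-1},{"dx":-7.8,"dy":-0.1,"dz":16,"ax":0,"ay":0,"az":0,"fingers":-1},{"dx":-7.8,"dy":-0.1,"dz":18.4,"ax":0,"ay":0,"az":0,"fingers":-1}])

```text
clock: 2.7
position: [0.4389, -0.1543, 0.0548]
tcp_rot: [-2.216, -2.222, 0.002]
force: [0.3, 0.3, 0.5]
gripper_width: 1.001
grip_force: 0.0
```

Emit:
jog_arm(rows=[{"dx":0,"dy":0,"dz":0,"ax":0,"ay":0,"az":0,"fingers":1},{"dx":0,"dy":0,"dz":0,"ax":0,"ay":0,"az":0,"fingers":1},{"dx":0,"dy":0,"dz":0,"ax":0,"ay":0,"az":0,"fingers":1},{"dx":0,"dy":0,"dz":0,"ax":0,"ay":0,"az":0,"fingers":1},{"dx":0,"dy":0,"dz":0,"ax":0,"ay":0,"az":0,"fingers":1}])

```text
clock: 3.32
position: [0.4408, -0.1564, 0.0587]
tcp_rot: [2.219, 2.221, 0.003]
force: [-1.3, 1.3, 8.1]
gripper_width: 0.362
grip_force: 58.7
```

Emit:
jog_arm(rows=[{"dx":0,"dy":0,"dz":-2,"ax":0,"ay":0,"az":0,"fingers":1},{"dx":0,"dy":2,"dz":-5,"ax":0,"ay":0,"az":0,"fingers":1},{"dx":0,"dy":6,"dz":-6,"ax":0,"ay":0,"az":0,"fingers":1},{"dx":2,"dy":10,"dz":-6,"ax":0,"ay":0,"az":0,"fingers":1},{"dx":5,"dy":14,"dz":-6,"ax":0,"ay":0,"az":0,"fingers":1}])

```text
clock: 3.95
position: [0.5813, -0.1065, 0.1186]
tcp_rot: [2.221, 2.219, 0.001]
force: [0.2, -0.4, -1.8]
gripper_width: 0.363
grip_force: 60.2
```

Emit:
jog_arm(rows=[{"dx":4,"dy":1.5,"dz":0,"ax":0,"ay":0,"az":0,"fingers":1},{"dx":7.5,"dy":2,"dz":0.5,"ax":0,"ay":0,"az":0,"fingers":1},{"dx":9.5,"dy":2,"dz":2,"ax":0,"ay":0,"az":0,"fingers":1},{"dx":9.5,"dy":2,"dz":3,"ax":0,"ay":0,"az":0,"fingers":1},{"dx":9.5,"dy":2,"dz":3,"ax":0,"ay":0,"az":0,"fingers":1}])

```text
clock: 4.58
position: [0.5984, -0.0136, 0.0864]
tcp_rot: [-2.223, -2.219, 0.004]
force: [0.3, 0.3, -1.1]
gripper_width: 0.36
grip_force: 60.3
```

```bash
python3 - <<'E'
from rig import r
from h import *
np.set_printoptions(precision=4,suppress=True)
s,c,P,T=wrist(r,'w3')
print(s['position'],s['tcp_rot'],s['force'],s['gripper_width'],s['clock'])
E
```

```text
[ 0.5984 -0.0136  0.0864] [-2.2227 -2.2195  0.0042] [ 0.2824  0.3391 -1.0967] 0.36017124996714844 4.575
```

View pics/w3.png

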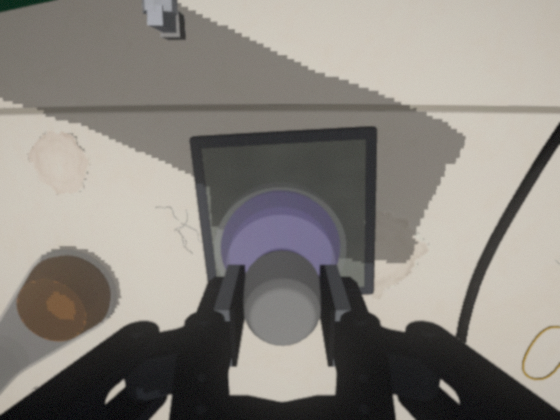

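The burner is gripped above the plate; plate corners show at (191,138), (376,127) and (373,294).

```bash
cat >> h.py <<'E'
def ray(c,T,uv,h):
    p=cv2.undistortPoints(np.array(uv,float).reshape(-1,1,2),c['intrinsics'],np.array(c['dist'],float)).reshape(-1,2)
    d=np.c_[p,np.ones(len(p))]@T[:3,:3].T; t=(h-T[2,3])/d[:,2]
    return T[:3,3]+d*t[:,None]
E
python3 - <<'E'
from rig import r
from h import *
np.set_printoptions(precision=4,suppress=True)
s,c,P,T=wrist(r)
q=ray(c,T,[(191,138),(376,127),(373,294)],.008)[:,:2]
print(q,'centre',(q[0]+q[2])/2,np.linalg.norm(np.diff(q,axis=0),axis=1))
u=np.hypot(P[...,0]-s['position'][0],P[...,1]-s['position'][1])<.03
q=P[u&(P[...,2]>.09)&(P[...,2]<.13)]
F=c['frame'].astype(int)
yy,xx=np.mgrid[:420,:560];m=(np.hypot(xx-281,yy-300)<50)&(np.abs(P[...,2]-.1075)<.006);q=P[m];print(len(q),circ(q[:,:2]),q.mean(0))
b=(F[...,2]-F[...,1]>15)&(np.hypot(xx-281,yy-240)<75)&(P[...,2]>.02)&(P[...,2]<.07);q=P[b];print(len(q),q.min(0),q.max(0))
E
```

```text
[[ 0.5462  0.0372]
 [ 0.653   0.0433]
 [ 0.659  -0.0651]] centre [ 0.6026 -0.0139] [0.107  0.1085]
4922 (0.5984628200531006, -0.01336967758834362, 0.0198721531778574) [ 0.5987 -0.0128  0.108 ]
4819 [ 0.5689 -0.0169  0.0486] [0.6271 0.0167 0.07  ]
```

Emit:
jog_arm(rows=[{"dx":0.1,"dy":0.25,"dz":1,"ax":0,"ay":0,"az":0,"fingers":1},{"dx":0.1,"dy":0.25,"dz":1.9,"ax":0,"ay":0,"az":0,"fingers":1},{"dx":0.1,"dy":0.25,"dz":1.9,"ax":0,"ay":0,"az":0,"fingers":1},{"dx":0.1,"dy":0.25,"dz":1.9,"ax":0,"ay":0,"az":0,"fingers":1},{"dx":0.1,"dy":0.25,"dz":1.9,"ax":0,"ay":0,"az":0,"fingers":1}])

```text
clock: 5.3
position: [0.6022, -0.0103, 0.0684]
tcp_rot: [2.221, 2.222, 0.0]
force: [0.8, 0.1, -2.8]
gripper_width: 0.362
grip_force: 60.3
```

Emit:
jog_arm(rows=[{"dx":-0.1,"dy":0,"dz":0.15,"ax":0,"ay":0,"az":0,"fingers":1},{"dx":-0.1,"dy":0,"dz":0.15,"ax":0,"ay":0,"az":0,"fingers":1},{"dx":-0.1,"dy":0,"dz":0.15,"ax":0,"ay":0,"az":0,"fingers":1}])

```text
clock: 5.68
position: [0.6024, -0.0113, 0.0669]
tcp_rot: [2.22, 2.222, 0.0]
force: [-0.3, -0.1, -0.3]
gripper_width: 0.356
grip_force: 60.4
```

Emit:
jog_arm(rows=[{"dx":0,"dy":0,"dz":0,"ax":0,"ay":0,"az":0,"fingers":-1},{"dx":0,"dy":0,"dz":0,"ax":0,"ay":0,"az":0,"fingers":-1},{"dx":0,"dy":0,"dz":0,"ax":0,"ay":0,"az":0,"fingers":-1},{"dx":0,"dy":0,"dz":0,"ax":0,"ay":0,"az":0,"fingers":-1},{"dx":0,"dy":0,"dz":-2,"ax":0,"ay":0,"az":0,"fingers":-1}])

```text
clock: 6.3
position: [0.6011, -0.0113, 0.0863]
tcp_rot: [-2.219, -2.221, 0.004]
force: [0.3, 0.3, -0.7]
gripper_width: 1.003
grip_force: 0.0
```

Emit:
jog_arm(rows=[{"dx":0,"dy":0,"dz":-5,"ax":0,"ay":0,"az":0,"fingers":-1},{"dx":-4,"dy":0,"dz":-10,"ax":0,"ay":0,"az":0,"fingers":-1},{"dx":-9,"dy":0,"dz":-14,"ax":0,"ay":0,"az":0,"fingers":-1},{"dx":-12,"dy":-1,"dz":-16,"ax":0,"ay":0,"az":0,"fingers":-1},{"dx":-12,"dy":-1,"dz":-16,"ax":0,"ay":0,"az":0,"fingers":-1}])

```text
clock: 6.92
position: [0.5924, -0.1361, 0.2507]
tcp_rot: [2.224, 2.212, 0.003]
force: [-0.7, 1.3, 1.2]
gripper_width: 0.998
grip_force: 0.0
```

```bash
python3 - <<'E'
from rig import r
from h import *
np.set_printoptions(precision=4,suppress=True)
s,c,P,T=wrist(r,'w4')
print(s['clock'],s['position'],s['gripper_width'])
for n,xy,h in(('flask',(.456,-.0655),.102),('burner',(.601,-.013),.089),('cup',(.451,-.2525),.068)):
    m=np.hypot(P[...,0]-xy[0],P[...,1]-xy[1])<.04
    q=P[m&(P[...,2]>h-.006)&(P[...,2]<h+.004)]
    if len(q)>20: print(n,len(q),np.array(circ(q[:,:2])),q.mean(0))
E
```

```text
6.925 [ 0.5924 -0.1361  0.2507] 0.9981043548023478
flask 579 [ 0.4548 -0.0649  0.0146] [ 0.4532 -0.065   0.0994]
burner 1245 [ 0.6009 -0.0144  0.0147] [ 0.6008 -0.0147  0.0878]
cup 980 [ 0.448  -0.2474  0.0301] [ 0.4425 -0.2381  0.0662]
```

View pics/w4.png

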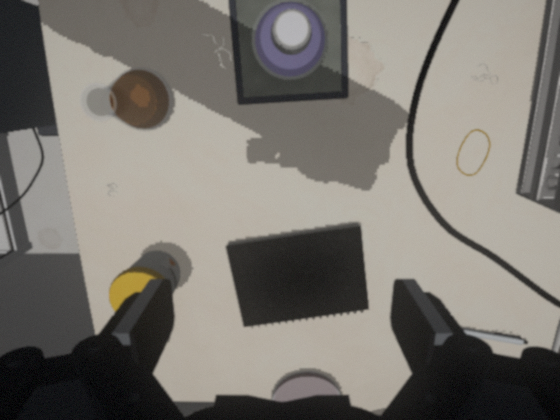

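The burner stands on the plate, its cap at (292,28). The book's corners are at (227,243), (360,224), (368,308) and (244,325).

```bash
python3 - <<'E'
from rig import r
from h import *
np.set_printoptions(precision=4,suppress=True)
s,c,P,T=wrist(r)
q=ray(c,T,[(227,243),(360,224),(368,308),(244,325)],.012)[:,:2]
print(q,q.mean(0),rect(q))
p=ray(c,T,[(232,0),(348,0),(348,96),(237,104)],.008)[:,:2];print('plate',p)
E
```

```text
[[ 0.5335 -0.2121]
 [ 0.676  -0.1909]
 [ 0.6917 -0.2936]
 [ 0.5483 -0.3155]] [ 0.6124 -0.253 ] ((0.6121609210968018, -0.2529424726963043), (0.1451069414615631, 0.10437819361686707), 8.66553783416748)
plate [[ 0.5477  0.0254]
 [ 0.654   0.0253]
 [ 0.6576 -0.0601]
 [ 0.5492 -0.0675]]
```

Emit:
jog_arm(rows=[{"dx":-3,"dy":-4,"dz":2,"ax":0,"ay":0,"az":0,"fingers":-1},{"dx":-6,"dy":-8,"dz":4,"ax":0,"ay":0,"az":0,"fingers":-1},{"dx":-9,"dy":-12,"dz":6,"ax":0,"ay":0,"az":0,"fingers":-1},{"dx":-11.5,"dy":-14.1,"dz":8,"ax":0,"ay":0,"az":0,"fingers":-1},{"dx":-11.5,"dy":-14.1,"dz":10,"ax":0,"ay":0,"az":0,"fingers":-1}])

```text
clock: 7.65
position: [0.4497, -0.2471, 0.146]
tcp_rot: [-2.222, -2.219, 0.001]
force: [0.1, 1.0, -0.5]
gripper_width: 0.998
grip_force: 0.0
```

```bash
python3 - <<'E'
from rig import r
from h import *
np.set_printoptions(precision=4,suppress=True)
s,c,P,T=wrist(r)
print(s['clock'],s['position'],s['gripper_width'])
for n,xy,h in(('cup',(.451,-.2525),.068),('drop',(.4325,-.345),.102)):
    m=np.hypot(P[...,0]-xy[0],P[...,1]-xy[1])<.04
    q=P[m&(P[...,2]>h-.006)&(P[...,2]<h+.004)]
    if len(q)>20: print(n,len(q),np.array(circ(q[:,:2])),q.mean(0))
E
```

```text
7.65 [ 0.4497 -0.2471  0.146 ] 0.9983185219907867
cup 7011 [ 0.4506 -0.2534  0.0312] [ 0.4506 -0.2517  0.0665]
drop 183 [ 0.4316 -0.3473  0.0053] [ 0.4315 -0.3449  0.0978]
```

Emit:
jog_arm(rows=[{"dx":-0.5,"dy":0.1,"dz":2,"ax":0,"ay":0,"az":0,"fingers":-1},{"dx":-0.5,"dy":0.1,"dz":6,"ax":0,"ay":0,"az":0,"fingers":-1},{"dx":-0.5,"dy":0.1,"dz":9.5,"ax":0,"ay":0,"az":0,"fingers":-1},{"dx":-0.5,"dy":0.1,"dz":11,"ax":0,"ay":0,"az":0,"fingers":-1},{"dx":-0.5,"dy":0.1,"dz":11,"ax":0,"ay":0,"az":0,"fingers":-1}])

```text
clock: 8.32
position: [0.4524, -0.2511, 0.0362]
tcp_rot: [-2.219, -2.222, 0.001]
force: [0.0, -0.1, -0.2]
gripper_width: 1.005
grip_force: 0.0
```

Emit:
jog_arm(rows=[{"dx":0,"dy":0,"dz":0,"ax":0,"ay":0,"az":0,"fingers":1},{"dx":0,"dy":0,"dz":0,"ax":0,"ay":0,"az":0,"fingers":1},{"dx":0,"dy":0,"dz":0,"ax":0,"ay":0,"az":0,"fingers":1},{"dx":0,"dy":0,"dz":0,"ax":0,"ay":0,"az":0,"fingers":1},{"dx":0,"dy":0,"dz":0,"ax":0,"ay":0,"az":0,"fingers":1}])

```text
clock: 8.95
position: [0.4534, -0.2519, 0.0384]
tcp_rot: [2.219, 2.221, 0.002]
force: [-1.2, 0.5, 6.8]
gripper_width: 0.71
grip_force: 64.0
```

Emit:
jog_arm(rows=[{"dx":0,"dy":0,"dz":-2,"ax":0,"ay":0,"az":0,"fingers":1},{"dx":0,"dy":1.5,"dz":-4.5,"ax":0,"ay":0,"az":0,"fingers":1},{"dx":-0.3,"dy":5,"dz":-5,"ax":0,"ay":0,"az":0,"fingers":1},{"dx":-0.5,"dy":9,"dz":-5,"ax":0,"ay":0,"az":0,"fingers":1},{"dx":-0.7,"dy":13,"dz":-5,"ax":0,"ay":0,"az":0,"fingers":1}])

```text
clock: 9.57
position: [0.5843, -0.2583, 0.0882]
tcp_rot: [2.219, 2.221, 0.002]
force: [-0.4, 0.4, -0.3]
gripper_width: 0.708
grip_force: 65.0
```

Emit:
jog_arm(rows=[{"dx":0,"dy":2,"dz":0,"ax":0,"ay":0,"az":0,"fingers":1},{"dx":0,"dy":2.9,"dz":0.5,"ax":0,"ay":0,"az":0,"fingers":1},{"dx":0,"dy":2.9,"dz":1,"ax":0,"ay":0,"az":0,"fingers":1},{"dx":0,"dy":2.9,"dz":1,"ax":0,"ay":0,"az":0,"fingers":1},{"dx":0,"dy":2.9,"dz":1,"ax":0,"ay":0,"az":0,"fingers":1}])

```text
clock: 10.2
position: [0.6106, -0.2586, 0.0769]
tcp_rot: [-2.221, -2.221, 0.0]
force: [-0.3, 0.5, 0.2]
gripper_width: 0.709
grip_force: 65.0
```

```bash
python3 - <<'E'
from rig import r
from h import *
np.set_printoptions(precision=4,suppress=True)
s,c,P,T=wrist(r,'w5')
print(s['position'],s['tcp_rot'],s['force'],s['gripper_width'],s['clock'])
t=r.capture('top');s2=r.capture('scene')
cv2.imwrite('pics/t5.png',cv2.resize(t['frame'][150:260,180:440,::-1],None,fx=3,fy=3,interpolation=cv2.INTER_CUBIC))
for cc in(t,s2):
    A=cloud(cc)
    for xy,h in(((.612,-.259),.115),((.601,-.0135),.089)):
        m=np.hypot(A[...,0]-xy[0],A[...,1]-xy[1])<.04
        z=A[m&(A[...,2]<.1)];z=z[z[:,2]>.075]
        print(xy,len(z),np.array(circ(z[:,:2])) if len(z) else 0)
E
```

```text
[ 0.6106 -0.2586  0.0769] [-2.2213 -2.2211  0.0004] [-0.2878  0.4978  0.2489] 0.709459827249884 10.2
(0.612, -0.259) 10 [ 0.5822 -0.2472  0.0084]
(0.601, -0.0135) 0 0
(0.612, -0.259) 105 [ 0.6109 -0.2545  0.0389]
(0.601, -0.0135) 125 [ 0.5999 -0.0142  0.0154]
```

View pics/w5.png

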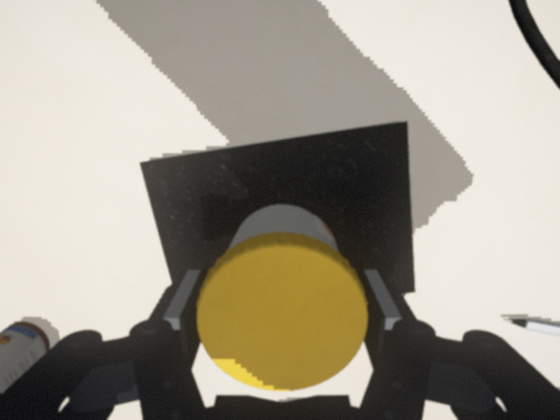

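The cup is held over the book; book corners are at (141,161), (407,122) and (415,291).

```bash
python3 - <<'E'
from rig import r
from h import *
np.set_printoptions(precision=4,suppress=True)
s,c,P,T=wrist(r)
q=ray(c,T,[(141,161),(407,122),(415,291)],.012)[:,:2]
print(q,'centre',(q[0]+q[2])/2,np.linalg.norm(np.diff(q,axis=0),axis=1))
yy,xx=np.mgrid[:420,:560];m=(np.hypot(xx-281,yy-310)<90)&(P[...,2]>.098)&(P[...,2]<.116)
q=P[m];print(len(q),np.median(q[:,2]));F=c['frame'].astype(int);m&=(F[...,0]-F[...,2]>60);q=P[m];print(len(q),circ(q[:,:2]),q.mean(0))
E
```

```text
[[ 0.5328 -0.2183]
 [ 0.6783 -0.1972]
 [ 0.6936 -0.2994]] centre [ 0.6132 -0.2589] [0.147  0.1034]
21264 0.104965828451953
20700 (0.6105601787567139, -0.2592197358608246, 0.03085121512413025) [ 0.6108 -0.2561  0.1048]
```

Emit:
jog_arm(rows=[{"dx":0,"dy":0.2,"dz":1.2,"ax":0,"ay":0,"az":0,"fingers":1},{"dx":0,"dy":0.2,"dz":2.2,"ax":0,"ay":0,"az":0,"fingers":1},{"dx":0,"dy":0.2,"dz":2.6,"ax":0,"ay":0,"az":0,"fingers":1},{"dx":0,"dy":0.2,"dz":2.6,"ax":0,"ay":0,"az":0,"fingers":1},{"dx":0,"dy":0.2,"dz":2.6,"ax":0,"ay":0,"az":0,"fingers":1}])

```text
clock: 11.02
position: [0.613, -0.2582, 0.0506]
tcp_rot: [-2.22, -2.222, 0.0]
force: [-1.4, 1.8, 1.5]
gripper_width: 0.707
grip_force: 65.1
```

Emit:
jog_arm(rows=[{"dx":0,"dy":0,"dz":0.1,"ax":0,"ay":0,"az":0,"fingers":-1},{"dx":0,"dy":0,"dz":0.1,"ax":0,"ay":0,"az":0,"fingers":-1},{"dx":0,"dy":0,"dz":0,"ax":0,"ay":0,"az":0,"fingers":-1},{"dx":0,"dy":0,"dz":-2,"ax":0,"ay":0,"az":0,"fingers":-1},{"dx":0,"dy":0,"dz":-6,"ax":0,"ay":0,"az":0,"fingers":-1}])

```text
clock: 11.65
position: [0.6127, -0.2579, 0.1113]
tcp_rot: [-2.219, -2.221, 0.002]
force: [-0.4, -0.1, -0.2]
gripper_width: 1.002
grip_force: 0.0
```

Emit:
jog_arm(rows=[{"dx":0,"dy":0,"dz":-5,"ax":0,"ay":0,"az":0,"fingers":-1},{"dx":3,"dy":0,"dz":-9,"ax":0,"ay":0,"az":0,"fingers":-1},{"dx":7,"dy":0,"dz":-12,"ax":0,"ay":0,"az":0,"fingers":-1},{"dx":10,"dy":-2,"dz":-12,"ax":0,"ay":0,"az":0,"fingers":-1},{"dx":10,"dy":-2,"dz":-12,"ax":0,"ay":0,"az":0,"fingers":-1}])

```text
clock: 12.28
position: [0.5931, -0.1556, 0.2324]
tcp_rot: [-2.216, -2.226, -0.004]
force: [-1.1, -0.5, 0.2]
gripper_width: 1.003
grip_force: 0.0
```

```bash
cat >> h.py <<'E'
G={'flask':((.4547,-.065),.102),'burner':((.601,-.0142),.089),'cup':((.612,-.259),.080),'drop':((.4325,-.345),.102)}
def tops(P,G=G):
    for n,(xy,h) in G.items():
        m=np.hypot(P[...,0]-xy[0],P[...,1]-xy[1])<.04
        q=P[m&(P[...,2]>h-.006)&(P[...,2]<h+.004)]
        if len(q)>9: print(n,len(q),np.array(circ(q[:,:2])),q.mean(0))
E
python3 - <<'E'
from rig import r
from h import *
np.set_printoptions(precision=4,suppress=True)
s,c,P,T=wrist(r,'w6')
print(s['clock'],s['position'],s['gripper_width']);tops(P)
for n in('top','scene'):print(n);tops(cloud(r.capture(n)))
E
```

```text
12.275 [ 0.5931 -0.1556  0.2324] 1.0029992339506304
flask 682 [ 0.4549 -0.0649  0.0145] [ 0.4531 -0.0649  0.0995]
burner 601 [ 0.601  -0.0167  0.014 ] [ 0.6009 -0.0223  0.0874]
cup 3279 [ 0.6129 -0.2595  0.0315] [ 0.6123 -0.2574  0.0784]
top
cup 285 [ 0.6131 -0.2583  0.0312] [ 0.6135 -0.2587  0.0797]
drop 15 [ 0.4333 -0.3446  0.0064] [ 0.4339 -0.3436  0.0994]
scene
flask 50 [ 0.4553 -0.067   0.0143] [ 0.4574 -0.0682  0.1002]
burner 98 [ 0.601  -0.0149  0.0152] [ 0.6    -0.0136  0.0884]
cup 316 [ 0.6125 -0.2602  0.0319] [ 0.6122 -0.2583  0.0793]
drop 12 [ 0.4314 -0.3457  0.0058] [ 0.4311 -0.3465  0.0986]
```

View pics/w6.png

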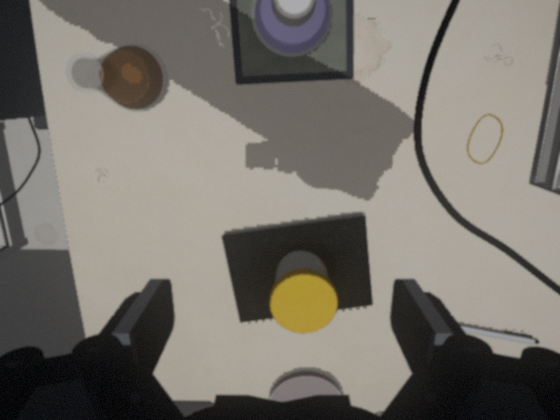

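The burner and cup are standing in place; the flask is untouched at (130,75).

Emit:
jog_arm(rows=[{"dx":2.5,"dy":-4,"dz":0,"ax":0,"ay":0,"az":0,"fingers":-1},{"dx":5,"dy":-8,"dz":0,"ax":0,"ay":0,"az":0,"fingers":-1},{"dx":8,"dy":-12,"dz":2,"ax":0,"ay":0,"az":0,"fingers":-1},{"dx":9,"dy":-13.8,"dz":6,"ax":0,"ay":0,"az":0,"fingers":-1},{"dx":9,"dy":-13.8,"dz":8,"ax":0,"ay":0,"az":0,"fingers":-1}])

```text
clock: 13.05
position: [0.4535, -0.0685, 0.1496]
tcp_rot: [-2.22, -2.22, 0.002]
force: [0.4, -0.4, 0.5]
gripper_width: 1.003
grip_force: 0.0
```

Emit:
jog_arm(rows=[{"dx":0,"dy":0,"dz":0.5,"ax":0,"ay":0,"az":0,"fingers":-1}])

```text
clock: 13.18
position: [0.455, -0.0696, 0.1452]
tcp_rot: [-2.222, -2.22, 0.002]
force: [0.8, -0.3, 0.3]
gripper_width: 1.004
grip_force: 0.0
```

```bash
python3 - <<'E'
from rig import r
from h import *
np.set_printoptions(precision=4,suppress=True)
s,c,P,T=wrist(r)
print(s['clock'],s['position'],s['gripper_width']);tops(P)
E
```

```text
13.175 [ 0.455  -0.0696  0.1452] 1.0038012532652303
flask 1097 [ 0.4545 -0.0651  0.0144] [ 0.4545 -0.0664  0.0996]
burner 1612 [ 0.5998 -0.0142  0.0149] [ 0.5945 -0.0142  0.0875]
```

Emit:
jog_arm(rows=[{"dx":0.35,"dy":0,"dz":2,"ax":0,"ay":0,"az":0,"fingers":-1},{"dx":0.35,"dy":0,"dz":5,"ax":0,"ay":0,"az":0,"fingers":-1},{"dx":0.35,"dy":0,"dz":7.2,"ax":0,"ay":0,"az":0,"fingers":-1},{"dx":0.35,"dy":0,"dz":7.2,"ax":0,"ay":0,"az":0,"fingers":-1},{"dx":0.35,"dy":0,"dz":7.2,"ax":0,"ay":0,"az":0,"fingers":-1}])

```text
clock: 13.85
position: [0.4565, -0.0656, 0.0749]
tcp_rot: [2.22, 2.22, 0.002]
force: [-1.3, 0.2, 0.4]
gripper_width: 1.001
grip_force: 0.0
```

Emit:
jog_arm(rows=[{"dx":0,"dy":0,"dz":0,"ax":0,"ay":0,"az":0,"fingers":1},{"dx":0,"dy":0,"dz":0,"ax":0,"ay":0,"az":0,"fingers":1},{"dx":0,"dy":0,"dz":0,"ax":0,"ay":0,"az":0,"fingers":1},{"dx":0,"dy":0,"dz":0,"ax":0,"ay":0,"az":0,"fingers":1},{"dx":0,"dy":0,"dz":0,"ax":0,"ay":0,"az":0,"fingers":1}])

```text
clock: 14.48
position: [0.4555, -0.065, 0.0743]
tcp_rot: [-2.221, -2.222, -0.001]
force: [-1.7, 0.1, 6.5]
gripper_width: 0.276
grip_force: 58.6
```

Emit:
jog_arm(rows=[{"dx":0,"dy":0,"dz":-2,"ax":0,"ay":0,"az":0,"fingers":1},{"dx":-1,"dy":1.5,"dz":-4,"ax":0,"ay":0,"az":0,"fingers":1},{"dx":-3,"dy":5,"dz":-4,"ax":0,"ay":0,"az":0,"fingers":1},{"dx":-5,"dy":9,"dz":-4,"ax":0,"ay":0,"az":0,"fingers":1},{"dx":-7,"dy":13,"dz":-4,"ax":0,"ay":0,"az":0,"fingers":1}])

```text
clock: 15.1
position: [0.5863, -0.1352, 0.1137]
tcp_rot: [-2.22, -2.222, 0.0]
force: [0.3, -0.0, -0.8]
gripper_width: 0.275
grip_force: 59.4
```

Emit:
jog_arm(rows=[{"dx":-0.2,"dy":1.5,"dz":0,"ax":0,"ay":0,"az":0,"fingers":1},{"dx":-0.2,"dy":2.2,"dz":0.5,"ax":0,"ay":0,"az":0,"fingers":1},{"dx":-0.2,"dy":2.2,"dz":2,"ax":0,"ay":0,"az":0,"fingers":1},{"dx":-0.2,"dy":2.2,"dz":2,"ax":0,"ay":0,"az":0,"fingers":1},{"dx":-0.2,"dy":2.2,"dz":2,"ax":0,"ay":0,"az":0,"fingers":1}])

```text
clock: 15.72
position: [0.6066, -0.1367, 0.0936]
tcp_rot: [-2.22, -2.222, 0.001]
force: [0.5, -0.2, -0.2]
gripper_width: 0.275
grip_force: 59.4
```

```bash
python3 - <<'E'
from rig import r
from h import *
np.set_printoptions(precision=4,suppress=True)
s,c,P,T=wrist(r,'w7')
print(s['clock'],s['position'],s['tcp_rot'],s['force']);tops(P)
E
```

```text
15.725 [ 0.6066 -0.1367  0.0936] [-2.2202 -2.2216  0.0008] [ 0.4554 -0.2258 -0.2209]
burner 59 [ 0.6003 -0.0279  0.005 ] [ 0.6007 -0.0284  0.0842]
```

View pics/w7.png

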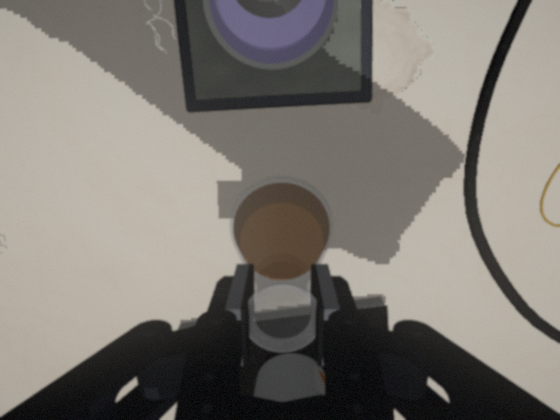

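The flask hangs upright over its spot between plate and book, neck at (283,300).

Emit:
jog_arm(rows=[{"dx":0,"dy":0,"dz":1,"ax":0,"ay":0,"az":0,"fingers":1},{"dx":0,"dy":0,"dz":1.6,"ax":0,"ay":0,"az":0,"fingers":1},{"dx":0,"dy":0,"dz":2,"ax":0,"ay":0,"az":0,"fingers":1},{"dx":0,"dy":0,"dz":2,"ax":0,"ay":0,"az":0,"fingers":1},{"dx":0,"dy":0,"dz":2,"ax":0,"ay":0,"az":0,"fingers":1}])

```text
clock: 16.4
position: [0.6071, -0.1368, 0.0744]
tcp_rot: [-2.22, -2.222, -0.0]
force: [-4.0, 0.9, 7.7]
gripper_width: 0.28
grip_force: 60.5
```

Emit:
jog_arm(rows=[{"dx":0,"dy":0,"dz":0,"ax":0,"ay":0,"az":0,"fingers":-1},{"dx":0,"dy":0,"dz":0,"ax":0,"ay":0,"az":0,"fingers":-1},{"dx":0,"dy":0,"dz":0,"ax":0,"ay":0,"az":0,"fingers":-1},{"dx":0,"dy":0,"dz":-1,"ax":0,"ay":0,"az":0,"fingers":-1},{"dx":0,"dy":0,"dz":-4,"ax":0,"ay":0,"az":0,"fingers":-1}])

```text
clock: 17.02
position: [0.6063, -0.1366, 0.1135]
tcp_rot: [-2.219, -2.221, 0.003]
force: [0.1, 0.5, -0.5]
gripper_width: 1.002
grip_force: 0.0
```

Emit:
jog_arm(rows=[{"dx":0,"dy":0,"dz":-5,"ax":0,"ay":0,"az":0,"fingers":-1},{"dx":-2,"dy":-2,"dz":-9,"ax":0,"ay":0,"az":0,"fingers":-1},{"dx":-6,"dy":-5,"dz":-12,"ax":0,"ay":0,"az":0,"fingers":-1},{"dx":-10,"dy":-8,"dz":-12,"ax":0,"ay":0,"az":0,"fingers":-1},{"dx":-14,"dy":-11,"dz":-12,"ax":0,"ay":0,"az":0,"fingers":-1}])

```text
clock: 17.65
position: [0.4967, -0.2783, 0.2351]
tcp_rot: [2.219, 2.221, 0.002]
force: [0.1, -0.2, -0.4]
gripper_width: 1.001
grip_force: 0.0
```

Emit:
jog_arm(rows=[{"dx":-3,"dy":-3,"dz":2,"ax":0,"ay":0,"az":0,"fingers":-1},{"dx":-5,"dy":-5.5,"dz":5,"ax":0,"ay":0,"az":0,"fingers":-1},{"dx":-6,"dy":-6.5,"dz":8,"ax":0,"ay":0,"az":0,"fingers":-1},{"dx":-6,"dy":-6.5,"dz":8,"ax":0,"ay":0,"az":0,"fingers":-1}])

```text
clock: 18.15
position: [0.4305, -0.3371, 0.1529]
tcp_rot: [-2.221, -2.217, 0.002]
force: [-0.2, -0.7, -0.1]
gripper_width: 1.003
grip_force: 0.0
```

```bash
python3 - <<'E'
from rig import r
from h import *
np.set_printoptions(precision=4,suppress=True)
G['flask']=((.607,-.137),.102)
s,c,P,T=wrist(r,'w8')
print(s['clock'],s['position'],s['gripper_width'],s['joint_pos']);tops(P)
P2=P[np.hypot(P[...,0]-.4325,P[...,1]+.345)<.012];z=P2[(P2[:,2]>.066)&(P2[:,2]<.079)];print(len(z),circ(z[:,:2]))
for n in('top','scene'):print(n);tops(cloud(r.capture(n)))
# tap near box side
c=r.capture('top');A=cloud(c);m=(A[...,0]>.47)&(A[...,0]<.56)&(A[...,1]>.03)&(A[...,1]<.12)&(A[...,2]>.015);print('tap',A[m].min(0),A[m].max(0))
E
```

```text
18.15 [ 0.4305 -0.3371  0.1529] 1.003128496959988 [ 0.115   0.5337  0.6195  1.9043 -0.4088  0.8352  0.9477]
cup 619 [ 0.5901 -0.2642  0.02  ] [ 0.5851 -0.2641  0.0773]
drop 263 [ 0.4304 -0.3508  0.0033] [ 0.4306 -0.3462  0.0979]
633 (0.4315972328186035, -0.34567737579345703, 0.01145718153566122)
top
flask 33 [ 0.6073 -0.1362  0.0144] [ 0.6092 -0.1358  0.1002]
burner 68 [ 0.6003 -0.0138  0.0155] [ 0.6003 -0.0131  0.0887]
cup 276 [ 0.6136 -0.2583  0.0314] [ 0.6124 -0.2594  0.0797]
scene
flask 41 [ 0.6071 -0.1381  0.0142] [ 0.6087 -0.141   0.1002]
burner 101 [ 0.6003 -0.0145  0.0152] [ 0.5999 -0.0136  0.0881]
cup 317 [ 0.6139 -0.2595  0.0321] [ 0.6121 -0.2585  0.0793]
drop 13 [ 0.4307 -0.3436  0.0057] [ 0.4308 -0.3462  0.0988]
tap [0.47   0.0895 0.0252] [0.5518 0.12   0.0716]
```

Emit:
jog_arm(rows=[{"dx":-0.8,"dy":0.1,"dz":1,"ax":0,"ay":0,"az":0,"fingers":-1},{"dx":-0.8,"dy":0.1,"dz":3,"ax":0,"ay":0,"az":0,"fingers":-1},{"dx":-0.8,"dy":0.1,"dz":3,"ax":0,"ay":0,"az":0,"fingers":-1},{"dx":-0.8,"dy":0.1,"dz":3,"ax":0,"ay":0,"az":0,"fingers":-1}])

```text
clock: 18.85
position: [0.4339, -0.3453, 0.1242]
tcp_rot: [2.22, 2.222, -0.0]
force: [0.0, -1.1, 0.1]
gripper_width: 1.001
grip_force: 0.0
```

```bash
python3 - <<'E'
from rig import r
from h import *
np.set_printoptions(precision=4,suppress=True)
s,c,P,T=wrist(r)
print(s['clock'],s['position'])
for a,b in((.094,.104),(.07,.079)):
    z=P[np.hypot(P[...,0]-.4315,P[...,1]+.3458)<.018];z=z[(z[:,2]>a)&(z[:,2]<b)];print(len(z),circ(z[:,:2]),z.mean(0))
# box from first wrist picture
T0=np.eye(4);T0[:3,:3]=R.from_rotvec([-2.2213,-2.2214,0]).as_matrix();T0[:3,3]=[.4405,.0998,.3012];T0=T0@c['T_tool_cam']
q=ray(c,T0,[(235,68),(318,56),(326,152),(249,161)],.036)[:,:2];print(q,q.mean(0),rect(q))
print('right side mid',(q[2]+q[3])/2)
E
```

```text
18.85 [ 0.4339 -0.3453  0.1242]
473 (0.430719256401062, -0.3468577563762665, 0.006595625542104244) [ 0.4307 -0.3456  0.0973]
811 (0.4307774305343628, -0.3464982807636261, 0.011667592450976372) [ 0.4308 -0.3424  0.0753]
[[0.3927 0.2002]
 [0.4767 0.2116]
 [0.4879 0.1145]
 [0.4046 0.1047]] [0.4405 0.1578] ((0.4403350055217743, 0.15814250707626343), (0.08478658646345139, 0.09774211049079895), 6.701045036315918)
right side mid [0.4463 0.1096]
```

Emit:
jog_arm(rows=[{"dx":-0.1,"dy":-0.2,"dz":2,"ax":0,"ay":0,"az":0,"fingers":-1},{"dx":-0.1,"dy":-0.2,"dz":5,"ax":0,"ay":0,"az":0,"fingers":-1},{"dx":-0.1,"dy":-0.2,"dz":6.2,"ax":0,"ay":0,"az":0,"fingers":-1},{"dx":-0.1,"dy":-0.2,"dz":6.2,"ax":0,"ay":0,"az":0,"fingers":-1},{"dx":-0.1,"dy":-0.2,"dz":6.2,"ax":0,"ay":0,"az":0,"fingers":-1}])

```text
clock: 19.52
position: [0.4322, -0.3466, 0.0628]
tcp_rot: [2.219, 2.221, 0.0]
force: [-0.4, 0.1, -0.0]
gripper_width: 0.999
grip_force: 0.0
```

Emit:
jog_arm(rows=[{"dx":0,"dy":0,"dz":0,"ax":0,"ay":0,"az":0,"fingers":1},{"dx":0,"dy":0,"dz":0,"ax":0,"ay":0,"az":0,"fingers":1},{"dx":0,"dy":0,"dz":0,"ax":0,"ay":0,"az":0,"fingers":1},{"dx":0,"dy":0,"dz":0,"ax":0,"ay":0,"az":0,"fingers":1},{"dx":0,"dy":0,"dz":0,"ax":0,"ay":0,"az":0,"fingers":1}])

```text
clock: 20.15
position: [0.4315, -0.3462, 0.0621]
tcp_rot: [2.221, 2.222, 0.0]
force: [-1.3, -0.2, 5.5]
gripper_width: 0.259
grip_force: 54.6
```

Emit:
jog_arm(rows=[{"dx":0,"dy":0,"dz":-2,"ax":0,"ay":0,"az":0,"fingers":1},{"dx":1,"dy":0.2,"dz":-5,"ax":0,"ay":0,"az":0,"fingers":1},{"dx":5,"dy":0.6,"dz":-6,"ax":0,"ay":0,"az":0,"fingers":1},{"dx":10,"dy":1,"dz":-6,"ax":0,"ay":0,"az":0,"fingers":1},{"dx":15,"dy":1.5,"dz":-6,"ax":0,"ay":0,"az":0,"fingers":1}])

```text
clock: 20.78
position: [0.4469, -0.1947, 0.123]
tcp_rot: [2.22, 2.221, 0.002]
force: [1.1, -0.4, -0.7]
gripper_width: 0.251
grip_force: 54.8
```

Emit:
jog_arm(rows=[{"dx":5,"dy":0.4,"dz":0,"ax":0,"ay":0,"az":0,"fingers":1},{"dx":10,"dy":0.4,"dz":0,"ax":0,"ay":0,"az":0,"fingers":1},{"dx":15,"dy":0.4,"dz":0,"ax":0,"ay":0,"az":0,"fingers":1},{"dx":19,"dy":0.4,"dz":0,"ax":0,"ay":0,"az":0,"fingers":1},{"dx":22,"dy":0.4,"dz":0,"ax":0,"ay":0,"az":0,"fingers":1}])

```text
clock: 21.4
position: [0.4504, 0.0262, 0.1227]
tcp_rot: [-2.219, -2.224, -0.002]
force: [1.3, 1.0, 0.1]
gripper_width: 0.251
grip_force: 54.8
```

Emit:
jog_arm(rows=[{"dx":0,"dy":0,"dz":0,"ax":0,"ay":0,"az":0,"fingers":1},{"dx":0,"dy":0,"dz":0,"ax":0,"ay":0,"az":0,"fingers":1}])

```text
clock: 21.65
position: [0.4504, 0.0235, 0.1224]
tcp_rot: [2.221, 2.221, 0.001]
force: [0.0, -0.4, -1.2]
gripper_width: 0.25
grip_force: 54.8
```

```bash
python3 - <<'E'
from rig import r
from h import *
np.set_printoptions(precision=4,suppress=True)
s,c,P,T=wrist(r,'w9')
print(s['clock'],s['position'],s['tcp_rot'],s['joint_pos'],s['gripper_width'])
E
```

```text
21.65 [0.4504 0.0235 0.1224] [2.2206 2.2215 0.0008] [-0.6581  0.4373  0.6212  2.1611 -0.4142  0.6587  0.2519] 0.2497475512306962
```

View pics/w9.png

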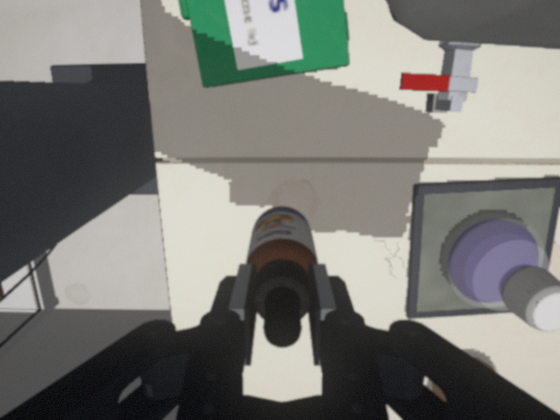

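The dropper is held upright. The box's right-hand top edge runs (204,86)–(349,66), and the tap's red tip is at (402,80).

```bash
python3 - <<'E'
from rig import r
from h import *
np.set_printoptions(precision=4,suppress=True)
s,c,P,T=wrist(r)
q=ray(c,T,[(204,86),(349,66)],.036)[:,:2];e=q[1]-q[0];L=np.linalg.norm(e);n=np.array([e[1],-e[0]])/L
print(q,L,'mid',q.mean(0),n,'target',q.mean(0)+n*.0365)
print('tap',P[80,405],P[105,440],P[95,460])
yy,xx=np.mgrid[:420,:560];m=(np.hypot(xx-283,yy-290)<40)&(P[...,2]>.11)&(P[...,2]<.17);z=P[m];print(z[:,2].max());q=z[z[:,2]>.15];print(len(q),q.mean(0) if len(q) else '')
E
```

```text
[[0.4054 0.1031]
 [0.4884 0.1139]] 0.08378761213742598 mid [0.4469 0.1085] [ 0.1293 -0.9916] target [0.4516 0.0723]
tap [0.5122 0.1057 0.0648] [0.5413 0.0929 0.0409] [0.547  0.0987 0.0525]
0.15943699974165093
908 [0.4508 0.0286 0.1545]
```

Emit:
jog_arm(rows=[{"dx":2,"dy":0,"dz":1,"ax":0,"ay":0,"az":0,"fingers":1},{"dx":4.2,"dy":0.05,"dz":2.5,"ax":0,"ay":0,"az":0,"fingers":1},{"dx":4.85,"dy":0.05,"dz":4.2,"ax":0,"ay":0,"az":0,"fingers":1},{"dx":4.85,"dy":0.05,"dz":5,"ax":0,"ay":0,"az":0,"fingers":1},{"dx":4.85,"dy":0.05,"dz":5,"ax":0,"ay":0,"az":0,"fingers":1}])

```text
clock: 22.38
position: [0.45, 0.0716, 0.071]
tcp_rot: [-2.221, -2.221, 0.003]
force: [-0.3, -0.3, -1.0]
gripper_width: 0.25
grip_force: 54.8
```

Emit:
jog_arm(rows=[{"dx":0,"dy":0,"dz":0.6,"ax":0,"ay":0,"az":0,"fingers":1},{"dx":0,"dy":0,"dz":0.9,"ax":0,"ay":0,"az":0,"fingers":1},{"dx":0,"dy":0,"dz":0.9,"ax":0,"ay":0,"az":0,"fingers":1},{"dx":0,"dy":0,"dz":0.9,"ax":0,"ay":0,"az":0,"fingers":1}])

```text
clock: 22.88
position: [0.4508, 0.0725, 0.0629]
tcp_rot: [2.221, 2.222, 0.0]
force: [-0.2, 0.5, -0.3]
gripper_width: 0.249
grip_force: 54.8
```

Emit:
jog_arm(rows=[{"dx":0,"dy":0,"dz":0.15,"ax":0,"ay":0,"az":0,"fingers":1},{"dx":0,"dy":0,"dz":0.15,"ax":0,"ay":0,"az":0,"fingers":1},{"dx":0,"dy":0,"dz":0.15,"ax":0,"ay":0,"az":0,"fingers":1}])

```text
clock: 23.25
position: [0.451, 0.0726, 0.0618]
tcp_rot: [2.221, 2.222, 0.001]
force: [-1.1, -0.6, 6.3]
gripper_width: 0.251
grip_force: 56.1
```

```bash
python3 - <<'E'
from rig import r
from h import *
s,c,P,T=wrist(r,'w10');print(s['position'],s['force'])
E
```

```text
[0.45103279 0.07256192 0.06177884] [-1.12943889 -0.63211095  6.33764712]
```

View pics/w10.png

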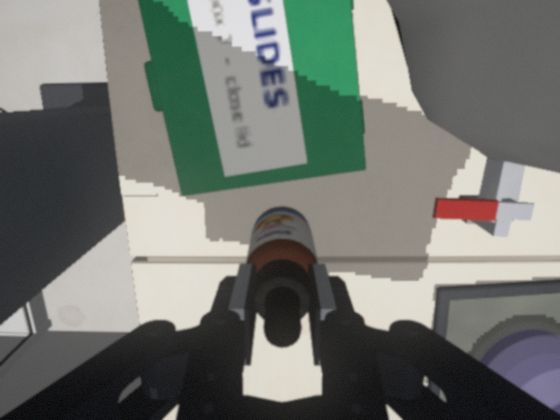

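The dropper stands on the bench beside the middle of the box edge (180,194)–(365,168), clear of the tap.

Emit:
jog_arm(rows=[{"dx":0,"dy":0,"dz":-0.1,"ax":0,"ay":0,"az":0,"fingers":0.1},{"dx":0,"dy":0,"dz":-0.1,"ax":0,"ay":0,"az":0,"fingers":0.1},{"dx":0,"dy":0,"dz":-0.1,"ax":0,"ay":0,"az":0,"fingers":0.1},{"dx":0,"dy":0,"dz":-1,"ax":0,"ay":0,"az":0,"fingers":0.1},{"dx":0,"dy":0,"dz":-4,"ax":0,"ay":0,"az":0,"fingers":0.1}])

```text
clock: 23.92
position: [0.4497, 0.0722, 0.1013]
tcp_rot: [-2.22, -2.221, 0.004]
force: [-0.1, -0.4, 0.5]
gripper_width: 0.451
grip_force: 0.0
```

Emit:
jog_arm(rows=[{"dx":0,"dy":0,"dz":-5,"ax":0,"ay":0,"az":0,"fingers":-1},{"dx":-1,"dy":0,"dz":-10,"ax":0,"ay":0,"az":0,"fingers":-1},{"dx":-4,"dy":0,"dz":-15,"ax":0,"ay":0,"az":0,"fingers":-1},{"dx":-6,"dy":0,"dz":-16,"ax":0,"ay":0,"az":0,"fingers":-1},{"dx":-6,"dy":0,"dz":-16,"ax":0,"ay":0,"az":0,"fingers":-1}])

```text
clock: 24.55
position: [0.4507, 0.0115, 0.2617]
tcp_rot: [-2.223, -2.219, -0.002]
force: [-0.8, 0.2, -0.4]
gripper_width: 1.003
grip_force: 0.0
```

Emit:
jog_arm(rows=[{"dx":0,"dy":0,"dz":0,"ax":0,"ay":0,"az":0,"fingers":-1},{"dx":0,"dy":0,"dz":0,"ax":0,"ay":0,"az":0,"fingers":-1}])

```text
clock: 24.8
position: [0.45, 0.0133, 0.2602]
tcp_rot: [-2.218, -2.223, 0.004]
force: [0.2, -0.6, -0.0]
gripper_width: 1.004
grip_force: 0.0
```

```bash
python3 - <<'E'
from rig import r
from h import *
np.set_printoptions(precision=4,suppress=True)
G.update(flask=((.607,-.137),.102),drop=((.451,.072),.102),dish=((.6215,-.4365),.015),sb=((.4235,.3065),.089))
s,c,P,T=wrist(r,'w11');print(s['clock'],s['position']);tops(P)
z=P[np.hypot(P[...,0]-.451,P[...,1]-.072)<.018];z=z[(z[:,2]>.066)&(z[:,2]<.079)];print('collar',len(z),circ(z[:,:2]))
for n in('top','scene'):print(n);tops(cloud(r.capture(n)))
E
```

```text
24.8 [0.45   0.0133 0.2602]
burner 773 [ 0.5999 -0.0138  0.0145] [ 0.5987 -0.0127  0.0879]
drop 144 [0.4502 0.0716 0.0056] [0.4501 0.0716 0.0978]
collar 373 (0.4500676691532135, 0.07172046601772308, 0.011848299764096737)
top
flask 36 [ 0.6069 -0.136   0.0143] [ 0.609  -0.1357  0.1007]
burner 48 [ 0.6008 -0.0142  0.0149] [ 0.5998 -0.017   0.0893]
cup 285 [ 0.6132 -0.258   0.0319] [ 0.613  -0.2582  0.0796]
dish 422 [ 0.6213 -0.4364  0.04  ] [ 0.6219 -0.4363  0.0148]
sb 82 [0.425  0.3066 0.0165] [0.4242 0.3065 0.0894]
scene
burner 100 [ 0.6019 -0.0142  0.0154] [ 0.5998 -0.0136  0.0882]
cup 41 [ 0.5946 -0.2706  0.0207] [ 0.5921 -0.2711  0.0793]
drop 18 [0.4513 0.0703 0.0058] [0.4516 0.0711 0.0981]
dish 392 [ 0.6214 -0.4364  0.0399] [ 0.6206 -0.4359  0.015 ]
sb 192 [0.4231 0.3064 0.0158] [0.4218 0.3061 0.0876]
```

View pics/w11.png

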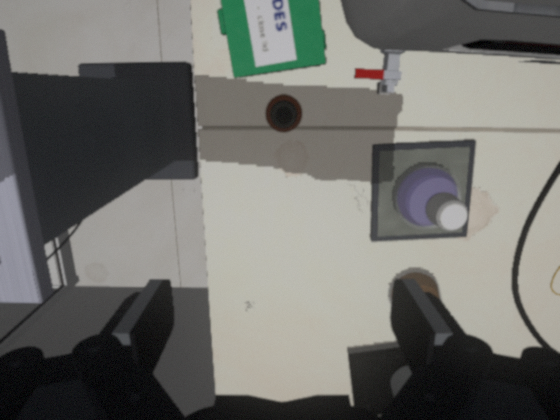

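The dropper at (284,112) stands upright beside the box, and the burner is centred on the plate. Everything matches its target within about 2 mm, and the dish and small bottle haven't moved.

```bash
python3 -c "
from rig import r
print(r.hand_in())"
```

```text
the job is handed in; nothing more can be done
None
```

The staining place is set out as asked and handed in at about 25 s: the burner, cup, flask and dropper are upright within about 2 mm of their targets, the small bottle and petri dish are where they were, and everything is released.

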